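# Put the reagent bottles away in the hooded box

## Robot

A 6-joint arm with a two-finger parallel gripper is mounted at the origin on the work surface. World frame = base frame: x ahead of the robot, y to its left, z up, the work surface at z = 0. Lengths are in m, angles in rad, forces in N, time in s.
With the tool pointing down it reaches from about 0.15 to 0.775 m from the base axis. Payload 6.1 kg.
Tool frame: the origin (TCP) lies midway between the tips of the shut fingers; the grasp point (between the pads) lies 19 mm behind it; z points along the fingers, y is the direction in which the jaws open and shut (so a half turn about z gives the same grasp; the last joint's range is limited). The gripper opens to 85 mm and grips with 20 to 120 N. Pads are 22 mm wide; open, the fingers measure 114 mm over their backs; the gripper's body (76 mm by 85 mm) begins 54 mm behind the grasp point. The pads swing forward as they close: fully open they stand 13 mm farther back than shut.
Start: joints at [1.26, 0.126, -0.04, 1.405, 0, 1.571], TCP at [0.161, 0.5, 0.231] pointing down, gripper open.
Joint ranges: [-2.72, 2.72], [-0.95, 1.95], [-1.27, 1.35], [-1.78, 2.02], [-1.46, 1.47], [-3.14, 3.14]. Speed limits (rad/s): [2.39, 2.39, 3.01, 3.14, 3.14, 3.14].

## Interface

Orientations are given as a unit quaternion [x, y, z, w].
In Python, from plant import readout, eyes, job gives the robot as it stands.
- The arm moves only by the tool arm_command, never from a script. Its argument "motion" is a list of rows, each an object of numbers: "gripper": the opening in per cent of the stroke, from 0 (shut) to 100 (fully open); "x", "y", "z": the shift along the tool's x, y, z in cm; "roll": the turn about the tool's z in rad. A call has 1 to 20 rows; each row is the pose to reach, as a shift and turn from the pose commanded when the call began, along the tool's axes at that moment; what a row does not reach only later rows make up. A row lasts 1/10 s, in which the tool goes at most 50 mm and 8.59 degrees, less where a joint would pass 70% of its speed; a pose out of reach is approached as far as the arm can. A call with a gripper value outside its range is refused whole. The fingers move at their own pace and stop on an object; the grip force is fixed at half the most. Time passes only in rows, so rows that repeat a pose let the fingers close. It gives the time, the measured TCP pose, the force and the opening at its end, in the units of the state.
- readout.read_state(): the state, without advancing time (a new reading comes with each control period).
- eyes.snapshot(name): name is "side" or "top"; returns a dict with "pixels" (420x560x3 uint8, red, green, blue), "z_map" (420x560 float32, m along the optical axis (not along the pixel's ray), 0 where there is no reading), "fovy" (degrees; the focal length in pixels is half the picture's height over the tangent of half this angle, whatever the lens; pixels are square), "cx", "cy" (the principal point, pixels), "pose" (4x4, takes a point from camera to world coordinates). Camera axes: x right, y down, z forward; pixel columns grow to the right and rows downward; lengths in m; the calibration is good to about 2 mm. A picture is of the moment at which its call begins.
- job.close_job(): hands the job in, once; it reports no verdict.
The state is a dict: "time_s": time; "joints": joint angles; "joint_velocities": joint speeds; "tau": joint torques, N m; "tool_pos": TCP position; "tcp_rot": TCP orientation; "ft_force": force on the tool from outside, world axes, zero at the start; "ft_torque": the same for the moment, N m; "grip_width": opening from 0.0 (shut) to 1.0 (fully open).
Only numpy, scipy, OpenCV 4.12 (cv2) and the standard library are available. Lean on these libraries where they do the work, as an engineer would, in place of code of your own. Each camera call takes 0.05 s, during which the arm holds its last target. There are 200 camera calls.

## Task

Swing the hood of the grey bottle box by its bar handle right over and back until it rests open on its own, guiding it all the way so that it neither drops open nor slams shut. Then find the two empty cells among the bottles already inside and stand the two amber bottles from the bench in them, lowered all the way to the cell floor and not dropped. Leave the hood open, and do not shift the other things on the bench.

Things in the scene. Friction and masses are not known exactly. Their poses are not given: they have to be found in the camera images.
- crate: grey plastic bottle box fixed to the bench, 136 mm (its x) by 200 mm (its y), rim 62 mm high, walls 4 mm, covered by the hood. Origin: centre of the underside; z up, +x towards the hinge side (roughly to the robot's left), y along the hinge.
- cells (a point): centre of the box's cell floor, 6 mm above the bench. Six cells 61 mm square, 4 mm dividers nearly up to the rim: centres at crate x = -33, +33 mm and y = -65.3, 0, +65.3 mm. Four (unknown which) hold loose bottles like bottle_a, cap tops 111 mm above the bench; two are empty.
- hood (a joint): hood angle, rad: 0 = shut, grows as it swings up and back to a firm stop at 1.92. The hood is a deep grey cover, 136 x 200 mm, 62 mm high, 4 mm walls, 0.28 to 0.46 kg, covering the whole box when shut (top 124 mm above the bench). Little friction, no catch: below about 1.0 it falls shut, beyond it falls open.
- hood_hinge (a point): middle of the hinge line: a horizontal line along the crate's y, at crate x = +68 mm, z = 62 mm.
- hood_handle (a point): centre of the hood's handle, a round steel bar 12 mm thick, 110 mm long, parallel to the hinge, its axis 48 mm off the hood's front wall. It moves with the hood; shut, it lies 184 mm from the hinge towards crate -x and 48 mm above it. Pinched across from above, it can turn between the fingers, so the gripper may point down throughout.
- bottle_a: amber reagent bottle, paper label, black screw cap, standing on the bench; 105 mm tall, 0.11 to 0.23 kg; body 52 mm diameter up to 56 mm, shoulder to a 26 mm neck at 72 mm; cap 31 mm diameter from 78 to 105 mm, good to grip from above. Origin: centre of the underside, z up.
- bottle_b: amber reagent bottle, paper label, black screw cap, standing on the bench; 105 mm tall, 0.11 to 0.23 kg; body 52 mm diameter up to 56 mm, shoulder to a 26 mm neck at 72 mm; cap 31 mm diameter from 78 to 105 mm, good to grip from above. Origin: centre of the underside, z up. The same as bottle_a; either may go in either empty cell.
- dishes: stack of three clear lidded culture dishes, 90 mm diameter, 36 mm high; origin under its centre. Bystander.
- timer: white bench timer lying flat, 58 x 70 x 22 mm, often between the two bottles; origin under its centre. Bystander.
- pipette: white hand pipette lying along its x, about 240 mm long, 24 mm high; origin under the middle of its grip. Bystander.
- beaker: empty glass beaker, 70 mm diameter, 90 mm high; origin under its centre. Bystander.
- spray: white trigger spray bottle, 80 mm diameter, 218 mm high; origin under its centre. Bystander.
Not all that is in view belongs to the job. What is shaped like the bottle_b but blue is not meant.

How it is judged:
On the way:
1. the hood rests open at its stop (value of joint hood above 1.75 rad and velocity of joint hood between -0.1 and 0.1 rad/s), for 0.3 s.
At the end, for the whole second after the job is handed in: The hood rests open (joint above 1.75 rad, still), and both bottles stand in the box's cells, undersides less than 16 mm above the box's underside (cell floor at 6 mm), within 60 mm in x and 92 mm in y of its centre, tilted less than 0.15 rad, released and at rest (all of step 1 and z of each of bottle_a, bottle_b in the frame of crate below 0.016 m and x of bottle_a in the frame of crate between -0.06 and 0.06 m and y of bottle_a in the frame of crate between -0.092 and 0.092 m and angle between each of bottle_a, bottle_b's own z axis and vertical below 0.15 rad and linear speed of each of bottle_a, bottle_b below 0.03 m/s and x of bottle_b in the frame of crate between -0.06 and 0.06 m and y of bottle_b in the frame of crate between -0.092 and 0.092 m); the robot touches nothing.
It fails at once if the hood swings faster than 3.5 rad/s (dropped open or slammed shut) (velocity of joint hood above 3.5 rad/s or velocity of joint hood below -3.5 rad/s).
It fails at once if a bottle is dropped (moves faster than 0.6 m/s while not held) ((linear speed of bottle_a above 0.6 m/s and contact force between the fingers and bottle_a below 0.05 N) or (linear speed of bottle_b above 0.6 m/s and contact force between the fingers and bottle_b below 0.05 N)).
It fails at once if a bystander is moved by more than 30 mm (distance of any of dishes, timer, pipette, beaker, spray from where it was at the start of the episode above 0.03 m).
It also fails if it takes over 72 s, if anything falls off the work surface, if the arm or the gripper's body presses on something with over 40 N, if the wrist force passes 120 N, or if a joint passes its speed limit or range.

## Working session

There is one attempt and no reset: what is moved stays moved. The work goes in short steps, Python scripts to look and compute and a tool call to move; the robot and the scene stay as the last step left them, time stands still between calls to the robot, and variables do not carry over. Pictures are saved under pics/ and viewed, about 8 in all and at most 12, crops included, and the job is handed in when it is done.

Besides the shell and the picture viewer there is one more tool, called after ">>>" in YAML: its name, and indented under it one key for each argument. arm_command: Moves the arm, as the interface text tells. Its arguments: {"type":"object","properties":{"motion":{"type":"array","items":{"type":"object","properties":{"gripper":{"type":"number"},"x":{"type":"number"},"y":{"type":"number"},"z":{"type":"number"},"roll":{"type":"number"}}}}},"required":["motion"]}

```bash
ls; mkdir -p pics
cat > h.py <<'E'
import numpy as np, cv2
from plant import readout, eyes, job
def snap(n):
    s=eyes.snapshot(n); f=s["pixels"].shape[0]/2/np.tan(np.radians(s["fovy"])/2)
    return s,f
def cloud(s,f):
    z=s["z_map"]; v,u=np.mgrid[:z.shape[0],:z.shape[1]]
    P=np.stack([(u-s["cx"])/f*z,(v-s["cy"])/f*z,z,np.ones_like(z)],-1)@np.array(s["pose"]).T
    P=P[...,:3]; P[z==0]=np.nan; return P
E
python3 - <<'E'
from h import *
st=readout.read_state(); print({k:np.round(v,3) for k,v in st.items()})
ims=[]
for n in("top","side"):
    s,f=snap(n); np.savez(f"pics/{n}0.npz",P=cloud(s,f),im=s["pixels"]); cv2.imwrite(f"pics/{n}0.png",s["pixels"][...,::-1]); print(n,f,s["cx"],s["cy"],np.round(s["pose"],3).tolist(), (s["z_map"]==0).mean())
E
```

```text
pics
{'time_s': np.float64(0.0), 'joints': array([ 1.26 ,  0.126, -0.041,  1.405,  0.   ,  1.571]), 'joint_velocities': array([-0.   ,  0.001,  0.001,  0.001,  0.   ,  0.002]), 'tau': array([-1.0000e-03, -4.3591e+01,  3.5292e+01,  1.7000e-02,  0.0000e+00,
        0.0000e+00]), 'tool_pos': array([0.16 , 0.499, 0.231]), 'tcp_rot': array([ 0.155,  0.988, -0.001, -0.   ]), 'ft_force': array([-0.975,  0.042, -0.249]), 'ft_torque': array([-0.003,  0.051, -0.031]), 'grip_width': np.float64(1.0)}
top 381.41295653933236 274.1464398525781 217.7806798593608 [[0.002, -0.986, 0.165, 0.392], [-1.0, -0.003, -0.005, -0.036], [0.005, -0.165, -0.986, 1.241], [0.0, 0.0, 0.0, 1.0]] 0.004158163265306123
side 486.28792319432773 282.4890852095861 208.11675805187815 [[0.882, -0.282, 0.378, 0.101], [-0.471, -0.489, 0.734, -0.954], [-0.022, -0.826, -0.564, 0.779], [0.0, 0.0, 0.0, 1.0]] 0.004068877551020408
```

View pics/top0.png

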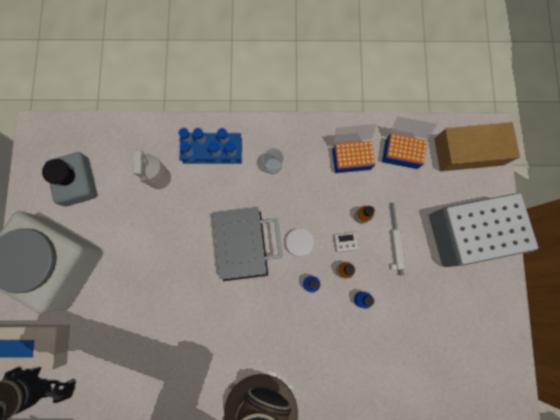

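View pics/side0.png

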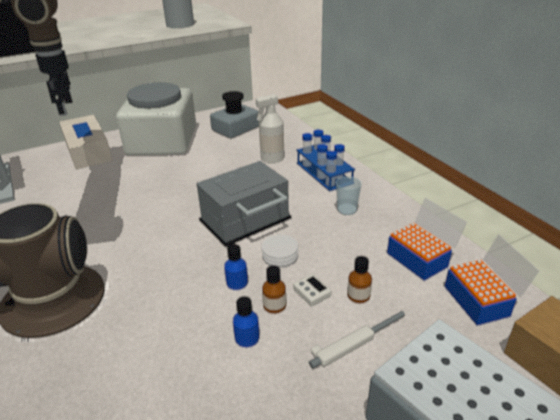

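Top view: the box hood is around (240,244) with its bar handle at (272,240). Amber candidates are at (366,213) and (346,269). The lookalikes are blue bottles at (312,283) and (364,299), which I'll leave alone; the clear dishes are at (299,242) and the timer at (346,242).

```bash
python3 - <<'E'
from h import *
for n in("top","side"):
    d=np.load(f"pics/{n}0.npz");P=d["P"];im=d["im"]
    hsv=cv2.cvtColor(im,cv2.COLOR_RGB2HSV)
    X,Y,Z=P[...,0],P[...,1],P[...,2]
    reg=(X>.15)&(X<.6)&(Y>-.4)&(Y<.3)
    m=reg&(abs(Z-.124)<.006)&(Y>-.06)&(Y<.25)&(X<.5)
    nlab,lab,stt,_=cv2.connectedComponentsWithStats(m.astype(np.uint8))
    k=1+np.argmax(stt[1:,4]); q=P[lab==k]
    r=cv2.minAreaRect((q[:,:2]*1000).astype(np.float32)); print(n,"hoodtop",r,len(q),np.median(q[:,2]), cv2.boxPoints(r).round(0).tolist())
    # amber
    a=reg&(hsv[...,0]>5)&(hsv[...,0]<20)&(hsv[...,1]>150)&(Z>.01)
    nl,lab,stt,c=cv2.connectedComponentsWithStats(cv2.dilate(a.astype(np.uint8),np.ones((3,3))))
    for i in range(1,nl):
        if stt[i,4]<20: continue
        p=np.nanmedian(P[lab==i],0)
        near=reg&(np.hypot(X-p[0],Y-p[1])<.045)&(Z>.095)&(Z<.115)
        cp=P[near]; print(" amber",c[i].round(),p.round(3),"cap",len(cp), cp.mean(0).round(4) if len(cp) else 0,(cp.max(0)-cp.min(0)).round(3) if len(cp) else 0)
    for nm,lo,hi in(("handle z",.085,.122),):
        b=reg&(Z>lo)&(Z<hi)&(Y<-.0)&(Y>-.08)&(X>.2)&(X<.5)
        q=P[b]; print(" handle pts",len(q),q.min(0).round(3) if len(q) else 0,q.max(0).round(3) if len(q) else 0)
E
python3 - <<'E'
import cv2
a=cv2.imread('pics/top0.png')[190:310,195:415]
cv2.imwrite('pics/crop1.png',cv2.resize(a,None,fx=3.6,fy=3.6,interpolation=cv2.INTER_CUBIC))
E
```

```text
top hoodtop ((457.4505310058594, 55.35126876831055), (98.94434356689453, 135.7593231201172), 6.913350582122803) 1416 0.12500333769616423 [[400.0, 117.0], [417.0, -18.0], [515.0, -6.0], [498.0, 129.0]]
 amber [365. 217.] [ 0.593 -0.324  0.062] cap 18 [ 0.5963 -0.3293  0.1037] [0.007 0.021 0.015]
 amber [344. 270.] [ 0.427 -0.253  0.063] cap 93 [ 0.4293 -0.2654  0.1053] [0.029 0.03  0.014]
 handle pts 123 [ 0.417 -0.065  0.087] [ 0.499 -0.     0.122]
side hoodtop ((454.0241394042969, 53.86711120605469), (100.20475006103516, 144.2345733642578), 4.107096195220947) 1082 0.12281868370908072 [[399.0, 122.0], [409.0, -22.0], [509.0, -14.0], [499.0, 129.0]]
 amber [357. 279.] [ 0.592 -0.34   0.06 ] cap 46 [ 0.5953 -0.3327  0.1007] [0.008 0.023 0.011]
 amber [274. 289.] [ 0.421 -0.278  0.06 ] cap 151 [ 0.4272 -0.268   0.1022] [0.03  0.032 0.011]
 handle pts 523 [ 0.413 -0.066  0.085] [ 0.5   -0.     0.122]
```

View pics/crop1.png

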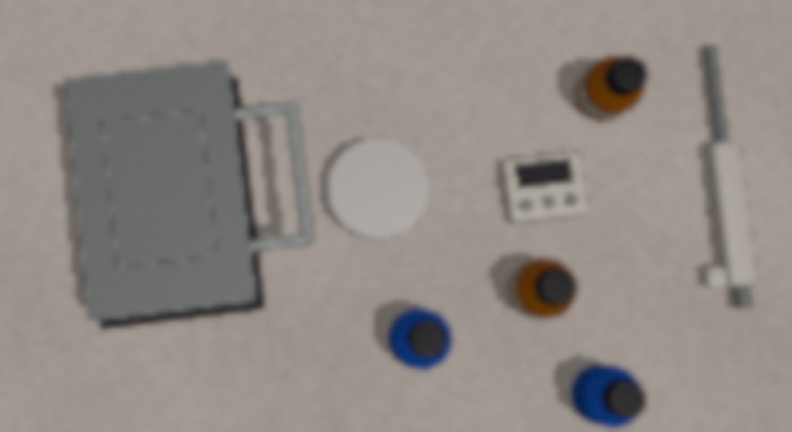

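The crop confirms the choice: two amber bottles with black caps, two blue ones, and a hood with a bar handle on its right. My hood mask was clipped at x = 0.5, so I'm redoing it wider.

Run:
```python
from h import *
for n in("top","side"):
    d=np.load(f"pics/{n}0.npz");P=d["P"];im=d["im"]
    X,Y,Z=P[...,0],P[...,1],P[...,2]
    m=(abs(Z-.124)<.006)&(Y>-.04)&(Y<.25)&(X<.68)&(X>.3)
    nlab,lab,stt,_=cv2.connectedComponentsWithStats(m.astype(np.uint8))
    k=1+np.argmax(stt[1:,4]); q=P[lab==k]
    r=cv2.minAreaRect((q[:,:2]*1000).astype(np.float32)); print(n,"hoodtop",r,len(q),np.median(q[:,2]), cv2.boxPoints(r).round(0).tolist())
    c=np.array(r[0])/1000
    # handle bar: points in front region
    b=(Z>.095)&(Z<.125)&(Y<-.035)&(Y>-.1)&(X>.35)&(X<.62)
    q=P[b]; 
    l=cv2.fitLine(q[:,:2].astype(np.float32),cv2.DIST_HUBER,0,.001,.001).ravel(); print(" bar",len(q),q.mean(0).round(4),l.round(4),q.min(0).round(3),q.max(0).round(3))
    for c0 in((.594,-.335),(.43,-.266)):
        near=(np.hypot(X-c0[0],Y-c0[1])<.045)&(Z>.096)&(Z<.115)
        cp=P[near]; print(" cap",len(cp),cp.mean(0).round(4),((cp.max(0)+cp.min(0))/2).round(4),(cp.max(0)-cp.min(0)).round(3))
    for nm,c0,h in(("dish",None,.036),):
        near=(abs(Z-h)<.008)&(X>.42)&(X<.6)&(Y>-.2)&(Y<-.05); cp=P[near]; print(" dish",len(cp),((cp.max(0)+cp.min(0))/2).round(3),(cp.max(0)-cp.min(0)).round(3))
    near=(Z>.06)&(X>.3)&(X<.9)&(Y<.6)&(Y>.14); cp=P[near]
    print(" tall behind hood",len(cp)); 
    if len(cp): print(cp.min(0).round(3),cp.max(0).round(3))
```

```text
top hoodtop ((507.85906982421875, 61.741737365722656), (200.1147003173828, 135.98831176757812), 7.150875568389893) 3024 0.12517403162663965 [[400.0, 117.0], [417.0, -18.0], [616.0, 7.0], [599.0, 142.0]]
 bar 193 [ 0.5155 -0.0516  0.1147] [ 0.9956  0.0939  0.5239 -0.0519] [ 0.46  -0.065  0.109] [ 0.581 -0.035  0.122]
 cap 82 [ 0.607  -0.3305  0.1055] [ 0.6078 -0.3311  0.1051] [0.03  0.029 0.015]
 cap 93 [ 0.4293 -0.2654  0.1053] [ 0.4291 -0.2663  0.1039] [0.029 0.03  0.014]
 dish 626 [ 0.518 -0.125  0.036] [0.087 0.086 0.015]
 tall behind hood 5315
[0.309 0.14  0.06 ] [0.87  0.6   0.224]
side hoodtop ((506.6952819824219, 62.12871551513672), (201.5067138671875, 144.3762969970703), 7.207680702209473) 2167 0.12295165646723405 [[398.0, 121.0], [416.0, -22.0], [616.0, 3.0], [598.0, 146.0]]
 bar 237 [ 0.5145 -0.0546  0.1112] [ 0.9955  0.0953  0.5279 -0.0544] [ 0.459 -0.066  0.103] [ 0.581 -0.036  0.117]
 cap 138 [ 0.605  -0.3329  0.1024] [ 0.6074 -0.3303  0.1018] [0.03  0.034 0.011]
 cap 142 [ 0.4275 -0.2676  0.1026] [ 0.4282 -0.266   0.1014] [0.03  0.032 0.01 ]
 dish 710 [ 0.517 -0.123  0.033] [0.09  0.094 0.01 ]
 tall behind hood 4681
[0.305 0.14  0.06 ] [0.87  0.6   0.218]
```

```bash
cat >> h.py <<'E'
from scipy.spatial.transform import Rotation as R
C=np.array([.5072,.0619]); A=np.radians(97.15); EX=np.array([np.cos(A),np.sin(A)]); EY=np.array([-EX[1],EX[0]])
def crate(x,y): return C+x*EX+y*EY
def go(x,y,z,yaw=None):
    s=readout.read_state(); r=R.from_quat(s["tcp_rot"]); d=r.inv().apply(np.array([x,y,z])-s["tool_pos"])*100
    m=r.as_matrix(); cur=np.arctan2(m[1,1],m[0,1]); out=dict(zip("xyz",d.round(2).tolist()))
    if yaw is not None:
        out["roll"]=round(float(-((yaw-cur+np.pi)%(2*np.pi)-np.pi)),3)
    print("TO",out,"| t",round(s["time_s"],2),"pos",s["tool_pos"].round(4),"yaw",round(np.degrees(cur),1),"F",s["ft_force"].round(1),"g",round(s["grip_width"],3),"j",s["joints"].round(2)); return out
E
python3 -c "
from h import *
h=crate(-.116,0);print(h,crate(.068,0)); go(h[0],h[1],.2,A)"
```

```text
[ 0.52163822 -0.05319795] [0.49873622 0.12937121]
TO {'x': -51.29, 'y': -41.57, 'z': 3.12, 'roll': -0.436} | t 0.1 pos [0.1604 0.4995 0.2306] yaw 72.2 F [ 0.4 -0.7  0.1] g 1.003 j [ 1.26  0.13 -0.04  1.41  0.    1.57]
```

>>> arm_command:
  motion:
    - {"x": -12.8,"y": -10.4,"z": 0,"roll": -0.11,"gripper": 47}
    - {"x": -25.6,"y": -20.8,"z": 0,"roll": -0.22,"gripper": 47}
    - {"x": -38.5,"y": -31.2,"z": 0,"roll": -0.33,"gripper": 47}
    - {"x": -51.3,"y": -41.6,"z": 1,"roll": -0.436,"gripper": 47}
    - {"x": -51.3,"y": -41.6,"z": 3.1,"roll": -0.436,"gripper": 47}
    - {"x": -51.3,"y": -41.6,"z": 3.1,"roll": -0.436,"gripper": 47}
    - {"x": -51.3,"y": -41.6,"z": 3.1,"roll": -0.436,"gripper": 47}
    - {"x": -51.3,"y": -41.6,"z": 3.1,"roll": -0.436,"gripper": 47}
    - {"x": -51.3,"y": -41.6,"z": 3.1,"roll": -0.436,"gripper": 47}
    - {"x": -51.3,"y": -41.6,"z": 3.1,"roll": -0.436,"gripper": 47}
    - {"x": -51.3,"y": -41.6,"z": 3.1,"roll": -0.436,"gripper": 47}
    - {"x": -51.3,"y": -41.6,"z": 3.1,"roll": -0.436,"gripper": 47}
    - {"x": -51.3,"y": -41.6,"z": 3.1,"roll": -0.436,"gripper": 47}
    - {"x": -51.3,"y": -41.6,"z": 3.1,"roll": -0.436,"gripper": 47}
    - {"x": -51.3,"y": -41.6,"z": 3.1,"roll": -0.436,"gripper": 47}
    - {"x": -51.3,"y": -41.6,"z": 3.1,"roll": -0.436,"gripper": 47}
    - {"x": -51.3,"y": -41.6,"z": 3.1,"roll": -0.436,"gripper": 47}
    - {"x": -51.3,"y": -41.6,"z": 3.1,"roll": -0.436,"gripper": 47}
    - {"x": -51.3,"y": -41.6,"z": 3.1,"roll": -0.436,"gripper": 47}

```text
time_s: 2.0
tool_pos: [0.5214, -0.0521, 0.2008]
tcp_rot: [-0.063, 0.998, -0.0, 0.0]
ft_force: [0.0, 0.6, -0.1]
grip_width: 0.468
```

```bash
python3 -c "
from h import *
h=crate(-.116,0); go(h[0],h[1],.091,A)
s,f=snap('side'); P=cloud(s,f); cv2.imwrite('pics/s1.png',cv2.resize(s['pixels'][100:260,150:370,::-1],None,fx=3.5,fy=3.5))"
```

```text
TO {'x': 0.0, 'y': -0.11, 'z': 10.98, 'roll': 0.002} | t 2.0 pos [ 0.5214 -0.0521  0.2008] yaw 97.3 F [ 0.   0.6 -0.1] g 0.468 j [-0.1   0.12 -0.11  1.34  0.   -0.23]
```

View pics/s1.png

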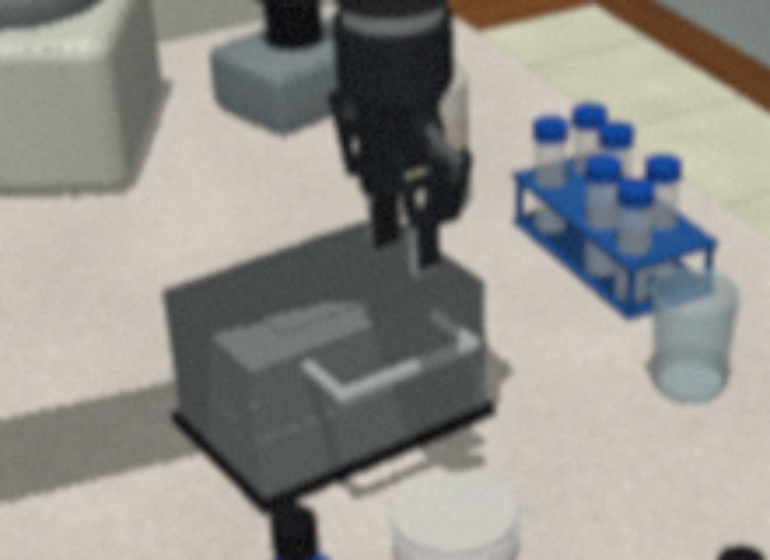

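The gripper is above the handle, with the bar at about (390,375) in the crop. Its fingers line up across the bar. I'll descend and close on it.

>>> arm_command:
  motion:
    - {"z": 3,"y": -0.1,"gripper": 47}
    - {"z": 6,"y": -0.1,"gripper": 47}
    - {"z": 8.5,"y": -0.1,"gripper": 47}
    - {"z": 10,"y": -0.1,"gripper": 47}
    - {"z": 11,"y": -0.1,"gripper": 47}
    - {"z": 11,"y": -0.1,"gripper": 47}
    - {"z": 11,"y": -0.1,"gripper": 0}
    - {"z": 11,"y": -0.1,"gripper": 0}
    - {"z": 11,"y": -0.1,"gripper": 0}
    - {"z": 11,"y": -0.1,"gripper": 0}
    - {"z": 11,"y": -0.1,"gripper": 0}
    - {"z": 11,"y": -0.1,"gripper": 0}

```text
invalid input at $.motion[0]: expected keys gripper, x, y, z, roll
```

```bash
python3 -c "
from h import *
h=crate(-.116,0); go(h[0],h[1],.091,A)
p0=np.array([-.184,.048]);r=np.hypot(*p0);a0=np.arctan2(.048,.184)
for k in range(1,49):
    th=k*.04;print(k,((-r*np.cos(a0+th)+.184)*100).round(1),(-(r*np.sin(a0+th)-.048)*100).round(1),end='; ')
"
```

```text
TO {'x': 0.01, 'y': -0.1, 'z': 10.97, 'roll': 0.002} | t 2.05 pos [ 0.5215 -0.0522  0.2007] yaw 97.3 F [ 0.5  0.7 -0.1] g 0.47 j [-0.1   0.13 -0.11  1.34  0.   -0.23]
1 0.2 -0.7; 2 0.4 -1.5; 3 0.7 -2.2; 4 1.0 -2.9; 5 1.3 -3.6; 6 1.7 -4.2; 7 2.0 -4.9; 8 2.4 -5.5; 9 2.9 -6.2; 10 3.3 -6.8; 11 3.8 -7.4; 12 4.3 -8.0; 13 4.8 -8.5; 14 5.4 -9.0; 15 5.9 -9.6; 16 6.5 -10.0; 17 7.1 -10.5; 18 7.7 -10.9; 19 8.4 -11.4; 20 9.0 -11.7; 21 9.7 -12.1; 22 10.4 -12.4; 23 11.1 -12.7; 24 11.8 -13.0; 25 12.5 -13.3; 26 13.2 -13.5; 27 14.0 -13.7; 28 14.7 -13.9; 29 15.5 -14.0; 30 16.2 -14.1; 31 17.0 -14.2; 32 17.7 -14.2; 33 18.5 -14.2; 34 19.2 -14.2; 35 20.0 -14.1; 36 20.8 -14.1; 37 21.5 -14.0; 38 22.3 -13.8; 39 23.0 -13.7; 40 23.7 -13.5; 41 24.5 -13.2; 42 25.2 -13.0; 43 25.9 -12.7; 44 26.6 -12.4; 45 27.3 -12.0; 46 27.9 -11.7; 47 28.6 -11.3; 48 29.2 -10.8;
```

All five keys are needed in every row.

>>> arm_command:
  motion:
    - {"x": 0,"roll": 0,"z": 3,"y": -0.1,"gripper": 47}
    - {"x": 0,"roll": 0,"z": 6,"y": -0.1,"gripper": 47}
    - {"x": 0,"roll": 0,"z": 8.5,"y": -0.1,"gripper": 47}
    - {"x": 0,"roll": 0,"z": 10,"y": -0.1,"gripper": 47}
    - {"x": 0,"roll": 0,"z": 11,"y": -0.1,"gripper": 47}
    - {"x": 0,"roll": 0,"z": 11,"y": -0.1,"gripper": 47}
    - {"x": 0,"roll": 0,"z": 11,"y": -0.1,"gripper": 0}
    - {"x": 0,"roll": 0,"z": 11,"y": -0.1,"gripper": 0}
    - {"x": 0,"roll": 0,"z": 11,"y": -0.1,"gripper": 0}
    - {"x": 0,"roll": 0,"z": 11,"y": -0.1,"gripper": 0}
    - {"x": 0,"roll": 0,"z": 11,"y": -0.1,"gripper": 0}

```text
time_s: 3.15
tool_pos: [0.5222, -0.0509, 0.0916]
tcp_rot: [-0.064, 0.998, 0.004, 0.001]
ft_force: [-1.5, 12.1, 3.3]
grip_width: 0.118
```

```bash
python3 -c "
from h import *
h=crate(-.116,0); go(h[0],h[1],.091,A)"
```

```text
TO {'x': 0.08, 'y': -0.22, 'z': 0.06, 'roll': 0.002} | t 3.15 pos [ 0.5222 -0.0509  0.0916] yaw 97.3 F [-1.5 12.1  3.3] g 0.118 j [-0.1   0.16 -0.31  1.1   0.01 -0.23]
```

The bar is gripped at a width of about 10 mm, and it sits about 2 mm further in than I estimated. I'll add that offset while swinging.

>>> arm_command:
  motion:
    - {"x": 0,"roll": 0,"gripper": 0,"y": 0.3,"z": -0.7}
    - {"x": 0,"roll": 0,"gripper": 0,"y": 0.6,"z": -1.5}
    - {"x": 0,"roll": 0,"gripper": 0,"y": 0.9,"z": -2.2}
    - {"x": 0,"roll": 0,"gripper": 0,"y": 1.2,"z": -2.9}
    - {"x": 0,"roll": 0,"gripper": 0,"y": 1.5,"z": -3.6}
    - {"x": 0,"roll": 0,"gripper": 0,"y": 1.9,"z": -4.2}
    - {"x": 0,"roll": 0,"gripper": 0,"y": 2.2,"z": -4.9}
    - {"x": 0,"roll": 0,"gripper": 0,"y": 2.6,"z": -5.5}
    - {"x": 0,"roll": 0,"gripper": 0,"y": 3.1,"z": -6.2}
    - {"x": 0,"roll": 0,"gripper": 0,"y": 3.5,"z": -6.8}
    - {"x": 0,"roll": 0,"gripper": 0,"y": 4.0,"z": -7.4}
    - {"x": 0,"roll": 0,"gripper": 0,"y": 4.5,"z": -8.0}

```text
time_s: 4.35
tool_pos: [0.517, -0.0101, 0.1715]
tcp_rot: [-0.062, 0.998, -0.001, 0.001]
ft_force: [4.7, -4.3, 2.2]
grip_width: 0.116
```

```bash
cat >> h.py <<'E'
def hood():
    s=readout.read_state(); p=s["tool_pos"]; H=crate(.070,0); e=(p[:2]-H)@EX; z=p[2]+.019-.062
    print("t",round(s["time_s"],2),"r",round(np.hypot(e,z),4),"theta",round(np.arctan2(z,-e)-.255,3),"along",round((p[:2]-H)@EY,4),"F",s["ft_force"].round(1),"g",round(s["grip_width"],3))
E
python3 -c "
from h import *
hood();h=crate(.002-.184*0+.068-.1904*np.cos(.255+.48),0);go(h[0],h[1],.043+.1904*np.sin(.255+.48))"
```

```text
t 4.35 r 0.192 theta 0.478 along -0.0008 F [ 4.7 -4.3  2.2] g 0.116
TO {'x': 0.08, 'y': 0.14, 'z': 0.08} | t 4.35 pos [ 0.517  -0.0101  0.1715] yaw 97.1 F [ 4.7 -4.3  2.2] g 0.116 j [-0.02  0.12 -0.18  1.27 -0.   -0.14]
```

>>> arm_command:
  motion:
    - {"x": 0,"roll": 0,"gripper": 0,"y": 0.5,"z": -0.5}
    - {"x": 0,"roll": 0,"gripper": 0,"y": 1.1,"z": -1.0}
    - {"x": 0,"roll": 0,"gripper": 0,"y": 1.6,"z": -1.6}
    - {"x": 0,"roll": 0,"gripper": 0,"y": 2.2,"z": -2.0}
    - {"x": 0,"roll": 0,"gripper": 0,"y": 2.8,"z": -2.5}
    - {"x": 0,"roll": 0,"gripper": 0,"y": 3.4,"z": -2.9}
    - {"x": 0,"roll": 0,"gripper": 0,"y": 4.1,"z": -3.4}
    - {"x": 0,"roll": 0,"gripper": 0,"y": 4.7,"z": -3.7}
    - {"x": 0,"roll": 0,"gripper": 0,"y": 5.4,"z": -4.1}
    - {"x": 0,"roll": 0,"gripper": 0,"y": 6.1,"z": -4.4}
    - {"x": 0,"roll": 0,"gripper": 0,"y": 6.8,"z": -4.7}
    - {"x": 0,"roll": 0,"gripper": 0,"y": 7.5,"z": -5.0}
    - {"x": 0,"roll": 0,"gripper": 0,"y": 8.2,"z": -5.3}
    - {"x": 0,"roll": 0,"gripper": 0,"y": 8.9,"z": -5.5}
    - {"x": 0,"roll": 0,"gripper": 0,"y": 9.7,"z": -5.7}
    - {"x": 0,"roll": 0,"gripper": 0,"y": 10.4,"z": -5.9}
    - {"x": 0,"roll": 0,"gripper": 0,"y": 11.2,"z": -6.0}
    - {"x": 0,"roll": 0,"gripper": 0,"y": 11.9,"z": -6.1}
    - {"x": 0,"roll": 0,"gripper": 0,"y": 12.7,"z": -6.2}
    - {"x": 0,"roll": 0,"gripper": 0,"y": 13.4,"z": -6.2}

```text
time_s: 6.35
tool_pos: [0.5004, 0.1233, 0.235]
tcp_rot: [-0.062, 0.998, -0.001, 0.002]
ft_force: [4.1, 0.5, 11.0]
grip_width: 0.112
```

```bash
python3 -c "
from h import *
hood();h=crate(.002+.068-.1904*np.cos(.255+1.92),0);go(h[0],h[1],.043+.1904*np.sin(.255+1.92))"
```

```text
t 6.35 r 0.1922 theta 1.273 along -0.0009 F [ 4.1  0.5 11. ] g 0.112
TO {'x': 0.11, 'y': 11.65, 'z': 3.51} | t 6.35 pos [0.5004 0.1233 0.235 ] yaw 97.1 F [ 4.1  0.5 11. ] g 0.112 j [ 0.24  0.1  -0.06  1.41 -0.    0.12]
```

>>> arm_command:
  motion:
    - {"x": 0,"roll": 0,"gripper": 0,"y": 0.8,"z": 0}
    - {"x": 0,"roll": 0,"gripper": 0,"y": 1.5,"z": 0}
    - {"x": 0,"roll": 0,"gripper": 0,"y": 2.3,"z": 0.1}
    - {"x": 0,"roll": 0,"gripper": 0,"y": 3.1,"z": 0.1}
    - {"x": 0,"roll": 0,"gripper": 0,"y": 3.8,"z": 0.2}
    - {"x": 0,"roll": 0,"gripper": 0,"y": 4.6,"z": 0.4}
    - {"x": 0,"roll": 0,"gripper": 0,"y": 5.3,"z": 0.5}
    - {"x": 0,"roll": 0,"gripper": 0,"y": 6.0,"z": 0.7}
    - {"x": 0,"roll": 0,"gripper": 0,"y": 6.8,"z": 1.0}
    - {"x": 0,"roll": 0,"gripper": 0,"y": 7.5,"z": 1.2}
    - {"x": 0,"roll": 0,"gripper": 0,"y": 8.2,"z": 1.5}
    - {"x": 0,"roll": 0,"gripper": 0,"y": 8.9,"z": 1.8}
    - {"x": 0,"roll": 0,"gripper": 0,"y": 9.6,"z": 2.2}
    - {"x": 0,"roll": 0,"gripper": 0,"y": 10.2,"z": 2.5}
    - {"x": 0,"roll": 0,"gripper": 0,"y": 10.9,"z": 2.9}
    - {"x": 0,"roll": 0,"gripper": 0,"y": 11.4,"z": 3.3}
    - {"x": 0,"roll": 0,"gripper": 0,"y": 11.5,"z": 3.4}

```text
time_s: 8.05
tool_pos: [0.4859, 0.2389, 0.1992]
tcp_rot: [-0.063, 0.998, 0.001, 0.001]
ft_force: [4.2, 0.6, 9.9]
grip_width: 0.114
```

```bash
python3 -c "
from h import *
hood()"
```

```text
t 8.05 r 0.19 theta 1.922 along -0.0009 F [4.2 0.6 9.9] g 0.114
```

>>> arm_command:
  motion:
    - {"x": 0,"roll": 0,"y": 0,"z": 0,"gripper": 20}
    - {"x": 0,"roll": 0,"y": 0,"z": 0,"gripper": 40}
    - {"x": 0,"roll": 0,"y": 0,"z": 0,"gripper": 40}
    - {"x": 0,"roll": 0,"y": 0,"z": 0,"gripper": 40}
    - {"x": 0,"roll": 0,"y": 0,"z": -2,"gripper": 40}
    - {"x": 0,"roll": 0,"y": 0,"z": -5,"gripper": 40}
    - {"x": 0,"roll": 0,"y": 0,"z": -9,"gripper": 40}
    - {"x": 0,"roll": 0,"y": -5,"z": -9,"gripper": 60}
    - {"x": 0,"roll": 0,"y": -10,"z": -9,"gripper": 60}
    - {"x": 0,"roll": 0,"y": -15,"z": -9,"gripper": 60}
    - {"x": 0,"roll": 0,"y": -20,"z": -9,"gripper": 60}
    - {"x": 0,"roll": 0,"y": -25,"z": -9,"gripper": 60}
    - {"x": 0,"roll": 0,"y": -30,"z": -9,"gripper": 60}
    - {"x": 0,"roll": 0,"y": -35,"z": -9,"gripper": 60}
    - {"x": 0,"roll": 0,"y": -40,"z": -9,"gripper": 60}
    - {"x": 0,"roll": 0,"y": -45,"z": -9,"gripper": 60}

```text
time_s: 9.65
tool_pos: [0.5409, -0.211, 0.2883]
tcp_rot: [-0.062, 0.998, 0.0, -0.0]
ft_force: [1.2, 0.3, -0.3]
grip_width: 0.599
```

```bash
python3 -c "
from h import *
out=[]
for n in('top','side'):
    s,f=snap(n);P=cloud(s,f);np.savez(f'pics/{n}1.npz',P=P,im=s['pixels'])
    X,Y,Z=P[...,0],P[...,1],P[...,2]
    d=P[...,:2]-C; x=d@EX; y=d@EY
    for cx in(-.033,.033):
        for cy in(-.0653,0,.0653):
            m=(np.hypot(x-cx,y-cy)<.025); cap=m&(Z>.1)&(Z<.118); mid=[np.median(x[cap]).round(4),np.median(y[cap]).round(4)] if cap.any() else 0
            print(n,cx,cy,'n',m.sum(),'cap',cap.sum(),mid,'minz',np.nanmin(Z[m]).round(3) if m.any() else None,'median',np.nanmedian(Z[m]).round(3) if m.any() else None)
    out.append(cv2.resize(s['pixels'][190:310,190:410,::-1] if n=='top' else s['pixels'][100:340,150:400,::-1],(720,393 if n=='top' else 560)))
cv2.imwrite('pics/t2.png',out[0]);cv2.imwrite('pics/s2.png',out[1])
go(.4285,-.266,.26)"
```

```text
top -0.033 -0.0653 n 200 cap 83 [np.float64(-0.0342), np.float64(-0.0641)] minz 0.054 median 0.075
top -0.033 0 n 206 cap 85 [np.float64(-0.0334), np.float64(-0.0003)] minz 0.049 median 0.074
top -0.033 0.0653 n 212 cap 85 [np.float64(-0.0332), np.float64(0.0647)] minz 0.058 median 0.073
top 0.033 -0.0653 n 175 cap 0 0 minz 0.006 median 0.012
top 0.033 0 n 204 cap 89 [np.float64(0.0322), np.float64(0.0)] minz 0.01 median 0.076
top 0.033 0.0653 n 188 cap 0 0 minz 0.005 median 0.012
side -0.033 -0.0653 n 309 cap 85 [np.float64(-0.0371), np.float64(-0.0621)] minz 0.049 median 0.077
side -0.033 0 n 328 cap 89 [np.float64(-0.0372), np.float64(0.0036)] minz 0.046 median 0.077
side -0.033 0.0653 n 364 cap 98 [np.float64(-0.0364), np.float64(0.0678)] minz 0.048 median 0.077
side 0.033 -0.0653 n 0 cap 0 0 minz None median None
side 0.033 0 n 265 cap 82 [np.float64(0.0282), np.float64(0.0025)] minz 0.048 median 0.086
side 0.033 0.0653 n 0 cap 0 0 minz None median None
TO {'x': 11.79, 'y': -3.8, 'z': 2.7} | t 9.75 pos [ 0.5411 -0.2143  0.2868] yaw 96.8 F [ 0.6 -0.  -0.4] g 0.597 j [-0.38  0.25  0.23  1.55 -0.   -0.5 ]
```

View pics/t2.png

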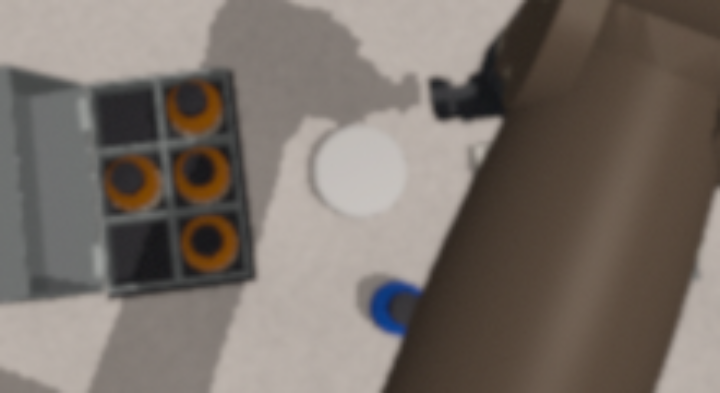

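View pics/s2.png

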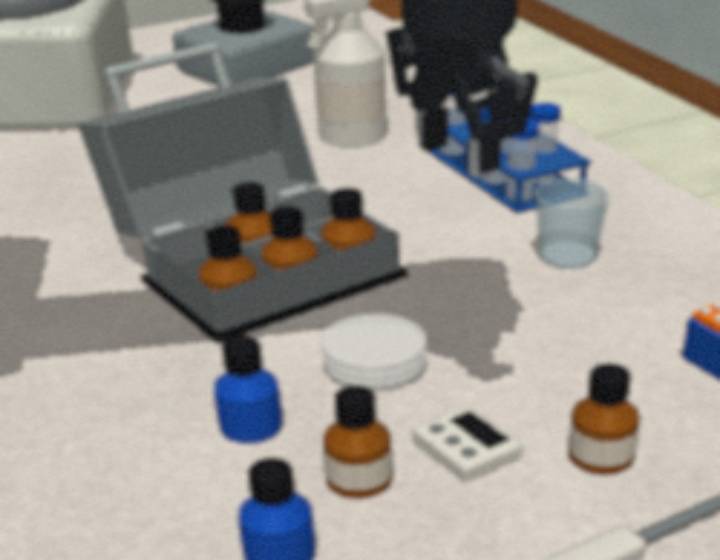

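The hood stands open at its stop. The empty cells are crate (+33,-65) and (+33,+65) mm. Ambers on the bench are at about (358,440) and (604,420) in the side crop. Next I go above the nearer one.

>>> arm_command:
  motion:
    - {"x": 5,"y": -1.6,"z": 1,"roll": 0,"gripper": 60}
    - {"x": 9,"y": -3,"z": 4,"roll": 0,"gripper": 60}
    - {"x": 11.8,"y": -3.7,"z": 8,"roll": 0,"gripper": 60}
    - {"x": 11.8,"y": -3.7,"z": 11.5,"roll": 0,"gripper": 60}
    - {"x": 11.8,"y": -3.7,"z": 12.7,"roll": 0,"gripper": 60}
    - {"x": 11.8,"y": -3.7,"z": 12.7,"roll": 0,"gripper": 60}
    - {"x": 11.8,"y": -3.7,"z": 12.7,"roll": 0,"gripper": 60}

```text
time_s: 10.45
tool_pos: [0.4301, -0.2603, 0.1628]
tcp_rot: [-0.063, 0.998, -0.0, 0.001]
ft_force: [0.2, 1.0, -0.1]
grip_width: 0.599
```

```bash
python3 -c "
from h import *
go(.4285,-.2655,.072,A)"
```

```text
TO {'x': 0.23, 'y': -0.49, 'z': 9.08, 'roll': 0.001} | t 10.45 pos [ 0.4301 -0.2603  0.1628] yaw 97.2 F [ 0.2  1.  -0.1] g 0.599 j [-0.54  0.09 -0.23  1.25  0.   -0.67]
```

>>> arm_command:
  motion:
    - {"x": 0.2,"y": -0.4,"z": 1,"roll": 0,"gripper": 60}
    - {"x": 0.2,"y": -0.4,"z": 3.5,"roll": 0,"gripper": 60}
    - {"x": 0.2,"y": -0.4,"z": 6,"roll": 0,"gripper": 60}
    - {"x": 0.2,"y": -0.4,"z": 8,"roll": 0,"gripper": 60}
    - {"x": 0.2,"y": -0.4,"z": 9,"roll": 0,"gripper": 60}
    - {"x": 0.2,"y": -0.4,"z": 9,"roll": 0,"gripper": 60}

```text
time_s: 11.05
tool_pos: [0.4273, -0.2643, 0.0705]
tcp_rot: [-0.063, 0.998, 0.0, -0.001]
ft_force: [-0.0, -0.0, -0.1]
grip_width: 0.602
```

```bash
python3 -c "
from h import *
go(.4285,-.2655,.072,A)
s,f=snap('side'); cv2.imwrite('pics/s3.png',cv2.resize(s['pixels'][220:360,200:400,::-1],None,fx=4,fy=4))"
```

```text
TO {'x': -0.11, 'y': -0.13, 'z': -0.15, 'roll': 0.001} | t 11.05 pos [ 0.4273 -0.2643  0.0705] yaw 97.2 F [-0.  -0.  -0.1] g 0.602 j [-0.55  0.14 -0.39  1.05 -0.   -0.68]
```

View pics/s3.png

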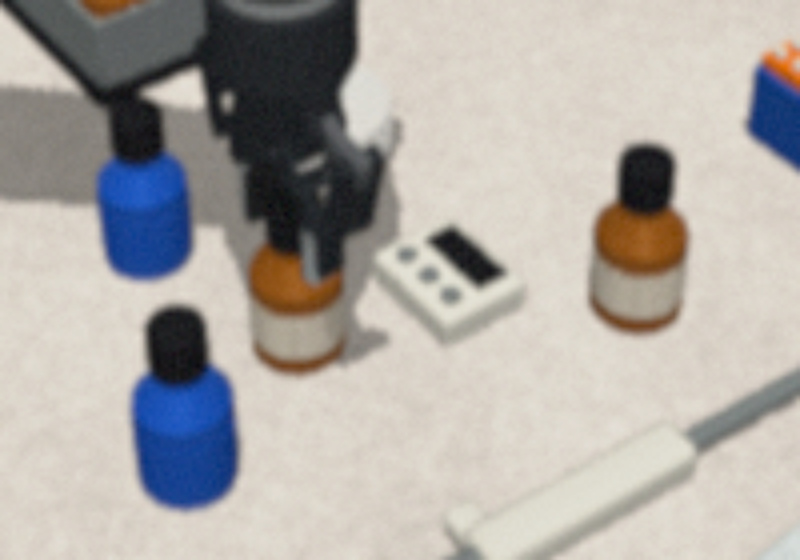

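The fingers straddle the amber cap at about (290,230) in the crop. I'll close and lift.

>>> arm_command:
  motion:
    - {"x": 0,"y": -0.1,"z": -0.1,"roll": 0,"gripper": 30}
    - {"x": 0,"y": -0.1,"z": -0.1,"roll": 0,"gripper": 0}
    - {"x": 0,"y": -0.1,"z": -0.1,"roll": 0,"gripper": 0}
    - {"x": 0,"y": -0.1,"z": -0.1,"roll": 0,"gripper": 0}
    - {"x": 0,"y": -0.1,"z": -0.1,"roll": 0,"gripper": 0}
    - {"x": 0,"y": -0.1,"z": -0.1,"roll": 0,"gripper": 0}
    - {"x": 0,"y": -0.1,"z": -1.1,"roll": 0,"gripper": 0}
    - {"x": 0,"y": -0.1,"z": -3,"roll": 0,"gripper": 0}
    - {"x": 0,"y": -0.1,"z": -6,"roll": 0,"gripper": 0}
    - {"x": 0,"y": -0.1,"z": -10,"roll": 0,"gripper": 0}
    - {"x": 0,"y": -0.1,"z": -14,"roll": 0,"gripper": 0}
    - {"x": 0,"y": -0.1,"z": -15,"roll": 0,"gripper": 0}
    - {"x": 0,"y": -0.1,"z": -15,"roll": 0,"gripper": 0}

```text
time_s: 12.4
tool_pos: [0.4283, -0.266, 0.2233]
tcp_rot: [-0.063, 0.998, -0.001, 0.002]
ft_force: [0.8, -0.3, -1.8]
grip_width: 0.344
```

```bash
python3 -c "
from h import *
print(crate(.033,-.0653),crate(.033,.0653))
p=crate(.035,.0653); go(p[0],p[1],.22,A); p=crate(.035,-.0653); go(p[0],p[1],.22,A)"
```

```text
[0.56788478 0.1027711 ] [0.43830037 0.08651566]
TO {'x': -5.39, 'y': 35.06, 'z': 0.27, 'roll': 0.0} | t 12.4 pos [ 0.4283 -0.266   0.2233] yaw 97.2 F [ 0.8 -0.3 -1.8] g 0.344 j [-0.56  0.08 -0.1   1.38  0.   -0.68]
TO {'x': -18.45, 'y': 35.05, 'z': 0.3, 'roll': 0.0} | t 12.4 pos [ 0.4283 -0.266   0.2233] yaw 97.2 F [ 0.8 -0.3 -1.8] g 0.344 j [-0.56  0.08 -0.1   1.38  0.   -0.68]
```

>>> arm_command:
  motion:
    - {"x": -0.4,"y": 3,"z": 0,"roll": 0,"gripper": 0}
    - {"x": -1,"y": 7,"z": 0,"roll": 0,"gripper": 0}
    - {"x": -1.7,"y": 11,"z": 0,"roll": 0,"gripper": 0}
    - {"x": -2.3,"y": 15,"z": 0,"roll": 0,"gripper": 0}
    - {"x": -2.9,"y": 19,"z": 0,"roll": 0,"gripper": 0}
    - {"x": -3.5,"y": 23,"z": 0,"roll": 0,"gripper": 0}
    - {"x": -4.1,"y": 27,"z": 0,"roll": 0,"gripper": 0}
    - {"x": -4.8,"y": 31,"z": 0,"roll": 0,"gripper": 0}
    - {"x": -5.2,"y": 34,"z": 0,"roll": 0,"gripper": 0}
    - {"x": -5.4,"y": 35,"z": 0.3,"roll": 0,"gripper": 0}
    - {"x": -5.4,"y": 35,"z": 0.3,"roll": 0,"gripper": 0}
    - {"x": -5.4,"y": 35,"z": 0.3,"roll": 0,"gripper": 0}
    - {"x": -5.4,"y": 35,"z": 0.3,"roll": 0,"gripper": 0}

```text
time_s: 13.7
tool_pos: [0.4373, 0.0873, 0.2179]
tcp_rot: [-0.062, 0.998, -0.0, -0.0]
ft_force: [0.2, 0.0, -1.1]
grip_width: 0.349
```

```bash
python3 -c "
from h import *
p=crate(.035,.0653); go(p[0],p[1],.22,A)
s,f=snap('top'); cv2.imwrite('pics/t3.png',cv2.resize(s['pixels'][190:310,160:300,::-1],None,fx=5,fy=5,interpolation=cv2.INTER_CUBIC))
s,f=snap('side'); P=cloud(s,f); d=P[...,:2]-C;x=d@EX;y=d@EY;Z=P[...,2]
hsv=cv2.cvtColor(s['pixels'],cv2.COLOR_RGB2HSV);a=(hsv[...,0]>5)&(hsv[...,0]<20)&(hsv[...,1]>150)&(Z>.14)&(Z<.3)&(abs(x)<.15)&(abs(y)<.15)
print(a.sum(),np.percentile(x[a],[1,50,99]),np.percentile(y[a],[1,99]),np.percentile(Z[a],[1,99]))
Q=P[a];cam=np.array(s['pose'])[:3,3]
# circle fit on body points
from scipy.optimize import least_squares
q=np.c_[x[a],y[a]][(Z[a]<np.percentile(Z[a],1)+.05)]
r=least_squares(lambda c:np.hypot(q[:,0]-c[0],q[:,1]-c[1])-.026,[.04,.065],loss='soft_l1',f_scale=.002);print('body centre crate',r.x.round(4),len(q))
"
```

```text
TO {'x': -0.09, 'y': 0.11, 'z': -0.21, 'roll': -0.001} | t 13.7 pos [0.4373 0.0873 0.2179] yaw 97.1 F [ 0.2  0.  -1.1] g 0.349 j [ 0.2  -0.02 -0.23  1.37 -0.    0.07]
232 [0.0059718  0.01661727 0.03998025] [0.04869111 0.09065342] [0.14668775 0.21721944]
body centre crate [0.0347 0.0649] 77
```

View pics/t3.png

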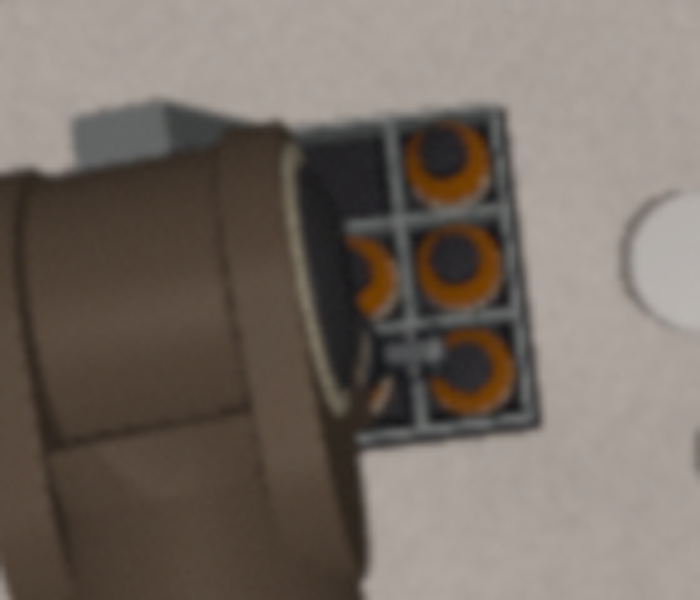

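The held bottle hangs at crate (35,65) mm, over the front-left empty cell. I'll lower it and watch the force.

>>> arm_command:
  motion:
    - {"x": 0,"y": 0,"z": 2,"roll": 0,"gripper": 0}
    - {"x": 0,"y": 0,"z": 5,"roll": 0,"gripper": 0}
    - {"x": 0,"y": 0,"z": 7,"roll": 0,"gripper": 0}
    - {"x": 0,"y": 0,"z": 8,"roll": 0,"gripper": 0}
    - {"x": 0,"y": 0,"z": 8.5,"roll": 0,"gripper": 0}
    - {"x": 0,"y": 0,"z": 9,"roll": 0,"gripper": 0}
    - {"x": 0,"y": 0,"z": 9.5,"roll": 0,"gripper": 0}
    - {"x": 0,"y": 0,"z": 10,"roll": 0,"gripper": 0}
    - {"x": 0,"y": 0,"z": 10.5,"roll": 0,"gripper": 0}

```text
time_s: 14.7
tool_pos: [0.4377, 0.0885, 0.1134]
tcp_rot: [-0.063, 0.998, 0.0, 0.0]
ft_force: [-0.0, 0.5, -1.4]
grip_width: 0.348
```

```bash
python3 -c "
from h import *
p=crate(.035,.0653); go(p[0],p[1],.077,A)"
```

```text
TO {'x': -0.03, 'y': -0.01, 'z': 3.64, 'roll': 0.0} | t 14.7 pos [0.4377 0.0885 0.1134] yaw 97.2 F [-0.   0.5 -1.4] g 0.348 j [ 0.2   0.01 -0.43  1.14  0.    0.07]
```

It's inside the cell with no contact force, so I'll lower it to the floor.

>>> arm_command:
  motion:
    - {"x": 0,"y": 0,"z": 1,"roll": 0,"gripper": 0}
    - {"x": 0,"y": 0,"z": 2,"roll": 0,"gripper": 0}
    - {"x": 0,"y": 0,"z": 2.7,"roll": 0,"gripper": 0}
    - {"x": 0,"y": 0,"z": 3.2,"roll": 0,"gripper": 0}
    - {"x": 0,"y": 0,"z": 3.5,"roll": 0,"gripper": 0}
    - {"x": 0,"y": 0,"z": 3.7,"roll": 0,"gripper": 0}
    - {"x": 0,"y": 0,"z": 3.7,"roll": 0,"gripper": 0}

```text
time_s: 15.4
tool_pos: [0.439, 0.0892, 0.0794]
tcp_rot: [-0.063, 0.998, 0.001, 0.002]
ft_force: [-4.7, 1.5, 21.0]
grip_width: 0.351
```

>>> arm_command:
  motion:
    - {"x": 0,"y": 0,"z": -0.2,"roll": 0,"gripper": 0}
    - {"x": 0,"y": 0,"z": -0.2,"roll": 0,"gripper": 45}
    - {"x": 0,"y": 0,"z": -0.2,"roll": 0,"gripper": 55}
    - {"x": 0,"y": 0,"z": -0.2,"roll": 0,"gripper": 55}
    - {"x": 0,"y": 0,"z": -0.2,"roll": 0,"gripper": 55}
    - {"x": 0,"y": 0,"z": -2,"roll": 0,"gripper": 55}
    - {"x": 0,"y": 0,"z": -5,"roll": 0,"gripper": 55}
    - {"x": 0,"y": 0,"z": -9,"roll": 0,"gripper": 55}
    - {"x": 0,"y": 0,"z": -14,"roll": 0,"gripper": 55}
    - {"x": 0,"y": 0,"z": -14,"roll": 0,"gripper": 55}

```text
time_s: 16.4
tool_pos: [0.4401, 0.089, 0.2225]
tcp_rot: [-0.063, 0.998, 0.001, 0.005]
ft_force: [1.1, 0.6, -0.1]
grip_width: 0.554
```

```bash
python3 -c "
from h import *
s,f=snap('side');P=cloud(s,f);Z=P[...,2]
d=P[...,:2]-C; x=d@EX; y=d@EY
for c in((.033,.0653),(.033,0),(-.033,0)):
    m=(np.hypot(x-c[0],y-c[1])<.03)&(Z>.095)&(Z<.13); print(c,m.sum(),P[m][:,2].max() if m.any() else 0, np.percentile(Z[m],90) if m.any() else 0,x[m].mean(),y[m].mean())
go(.607,-.331,.2,A)"
```

```text
(0.033, 0.0653) 107 0.1119389629294909 0.10993122268329603 0.02893074204701835 0.06745481163477984
(0.033, 0) 100 0.11269648242358576 0.11033407377424989 0.028634587118407877 0.0027397836901470363
(-0.033, 0) 107 0.1138707427387734 0.11044062648035805 -0.037310455209018156 0.0031959007898547855
TO {'x': -11.39, 'y': -43.75, 'z': 2.0, 'roll': 0.0} | t 16.45 pos [0.4393 0.0888 0.2195] yaw 97.2 F [ 0.6  0.8 -0.8] g 0.553 j [ 0.2  -0.02 -0.22  1.36 -0.    0.07]
```

The first bottle is seated, its cap at the same 110 mm as its neighbours'. Next I go to the second amber bottle.

>>> arm_command:
  motion:
    - {"x": -1.2,"y": -4.8,"z": 0,"roll": 0,"gripper": 60}
    - {"x": -2.4,"y": -9.6,"z": 0,"roll": 0,"gripper": 60}
    - {"x": -3.6,"y": -14.4,"z": 0,"roll": 0,"gripper": 60}
    - {"x": -4.8,"y": -19,"z": 0,"roll": 0,"gripper": 60}
    - {"x": -6,"y": -23.8,"z": 0,"roll": 0,"gripper": 60}
    - {"x": -7.4,"y": -28.6,"z": 0,"roll": 0,"gripper": 60}
    - {"x": -8.7,"y": -33.4,"z": 0,"roll": 0,"gripper": 60}
    - {"x": -10,"y": -38,"z": 0,"roll": 0,"gripper": 60}
    - {"x": -11.2,"y": -42.5,"z": 2,"roll": 0,"gripper": 60}
    - {"x": -11.4,"y": -43.7,"z": 4,"roll": 0,"gripper": 60}
    - {"x": -11.4,"y": -43.7,"z": 5,"roll": 0,"gripper": 60}
    - {"x": -11.4,"y": -43.7,"z": 5,"roll": 0,"gripper": 60}
    - {"x": -11.4,"y": -43.7,"z": 5,"roll": 0,"gripper": 60}

```text
time_s: 17.75
tool_pos: [0.6047, -0.3296, 0.1666]
tcp_rot: [-0.063, 0.998, 0.0, -0.0]
ft_force: [-0.6, 0.9, 0.0]
grip_width: 0.6
```

```bash
python3 -c "
from h import *
go(.607,-.3305,.0715,A)"
```

```text
TO {'x': -0.22, 'y': -0.12, 'z': 9.51, 'roll': 0.001} | t 17.75 pos [ 0.6047 -0.3296  0.1666] yaw 97.2 F [-0.6  0.9  0. ] g 0.6 j [-0.5   0.45  0.25  1.37  0.   -0.63]
```

>>> arm_command:
  motion:
    - {"x": -0.2,"y": -0.1,"z": 2,"roll": 0,"gripper": 60}
    - {"x": -0.2,"y": -0.1,"z": 5,"roll": 0,"gripper": 60}
    - {"x": -0.2,"y": -0.1,"z": 7.5,"roll": 0,"gripper": 60}
    - {"x": -0.2,"y": -0.1,"z": 9,"roll": 0,"gripper": 60}
    - {"x": -0.2,"y": -0.1,"z": 9.5,"roll": 0,"gripper": 60}
    - {"x": -0.2,"y": -0.1,"z": 9.5,"roll": 0,"gripper": 60}

```text
time_s: 18.35
tool_pos: [0.6074, -0.3307, 0.0723]
tcp_rot: [-0.063, 0.998, -0.0, 0.0]
ft_force: [0.5, 0.6, -0.1]
grip_width: 0.601
```

```bash
python3 -c "
from h import *
go(.607,-.3305,.0715,A)
s,f=snap('side'); cv2.imwrite('pics/s4.png',cv2.resize(s['pixels'][200:340,260:460,::-1],None,fx=4,fy=4))"
```

```text
TO {'x': 0.04, 'y': 0.03, 'z': 0.08, 'roll': 0.002} | t 18.35 pos [ 0.6074 -0.3307  0.0723] yaw 97.2 F [ 0.5  0.6 -0.1] g 0.601 j [-0.5   0.48  0.08  1.18  0.   -0.62]
```

View pics/s4.png

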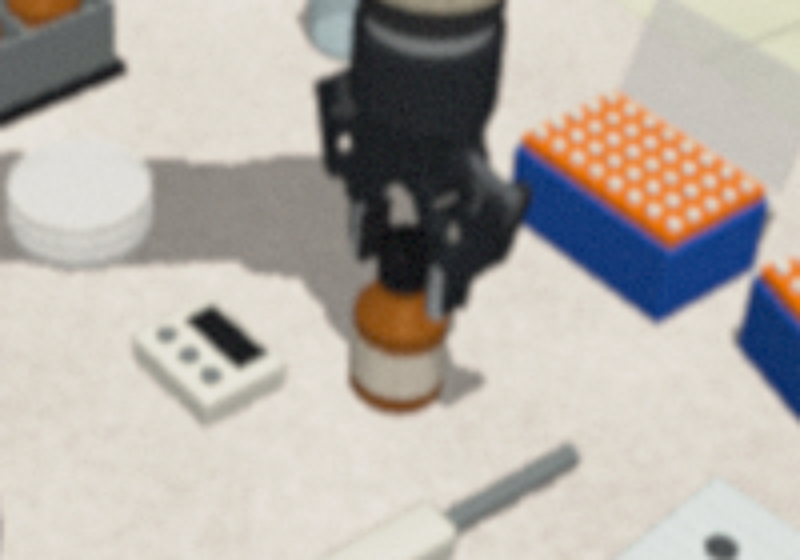

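The cap at about (403,260) in the crop is between the fingers, and nothing else is near. I'll close and lift.

>>> arm_command:
  motion:
    - {"x": 0,"y": 0,"z": 0,"roll": 0,"gripper": 30}
    - {"x": 0,"y": 0,"z": 0,"roll": 0,"gripper": 0}
    - {"x": 0,"y": 0,"z": 0,"roll": 0,"gripper": 0}
    - {"x": 0,"y": 0,"z": 0,"roll": 0,"gripper": 0}
    - {"x": 0,"y": 0,"z": 0,"roll": 0,"gripper": 0}
    - {"x": 0,"y": 0,"z": 0,"roll": 0,"gripper": 0}
    - {"x": 0,"y": 0,"z": -1,"roll": 0,"gripper": 0}
    - {"x": 0,"y": 0,"z": -3,"roll": 0,"gripper": 0}
    - {"x": 0,"y": 0,"z": -6,"roll": 0,"gripper": 0}
    - {"x": 0,"y": 0,"z": -10,"roll": 0,"gripper": 0}
    - {"x": 0,"y": 0,"z": -14,"roll": 0,"gripper": 0}
    - {"x": 0,"y": 0,"z": -15,"roll": 0,"gripper": 0}
    - {"x": 0,"y": 0,"z": -15,"roll": 0,"gripper": 0}

```text
time_s: 19.7
tool_pos: [0.608, -0.3323, 0.2238]
tcp_rot: [-0.062, 0.998, -0.001, 0.002]
ft_force: [0.9, 0.3, -1.9]
grip_width: 0.347
```

```bash
python3 -c "
from h import *
p=crate(.035,-.0653); go(p[0],p[1],.22,A)"
```

```text
TO {'x': -1.45, 'y': 43.86, 'z': 0.27, 'roll': 0.0} | t 19.7 pos [ 0.608  -0.3323  0.2238] yaw 97.2 F [ 0.9  0.3 -1.9] g 0.347 j [-0.5   0.46  0.39  1.5  -0.   -0.63]
```

>>> arm_command:
  motion:
    - {"x": -0.1,"y": 3,"z": 0,"roll": 0,"gripper": 0}
    - {"x": -0.2,"y": 7,"z": 0,"roll": 0,"gripper": 0}
    - {"x": -0.4,"y": 11,"z": 0,"roll": 0,"gripper": 0}
    - {"x": -0.5,"y": 15,"z": 0,"roll": 0,"gripper": 0}
    - {"x": -0.6,"y": 19,"z": 0,"roll": 0,"gripper": 0}
    - {"x": -0.7,"y": 23,"z": 0,"roll": 0,"gripper": 0}
    - {"x": -0.9,"y": 27,"z": 0,"roll": 0,"gripper": 0}
    - {"x": -1,"y": 31,"z": 0,"roll": 0,"gripper": 0}
    - {"x": -1.2,"y": 35,"z": 0,"roll": 0,"gripper": 0}
    - {"x": -1.3,"y": 39,"z": 0,"roll": 0,"gripper": 0}
    - {"x": -1.4,"y": 42,"z": 0,"roll": 0,"gripper": 0}
    - {"x": -1.4,"y": 43.8,"z": 0.3,"roll": 0,"gripper": 0}
    - {"x": -1.4,"y": 43.8,"z": 0.3,"roll": 0,"gripper": 0}
    - {"x": -1.4,"y": 43.8,"z": 0.3,"roll": 0,"gripper": 0}
    - {"x": -1.4,"y": 43.8,"z": 0.3,"roll": 0,"gripper": 0}

```text
time_s: 21.2
tool_pos: [0.5661, 0.1038, 0.2173]
tcp_rot: [-0.062, 0.998, -0.0, -0.001]
ft_force: [-0.3, -0.8, -0.9]
grip_width: 0.347
```

```bash
python3 -c "
from h import *
from scipy.optimize import least_squares
p=crate(.035,-.0653); go(p[0],p[1],.077,A)
s,f=snap('side'); P=cloud(s,f); d=P[...,:2]-C;x=d@EX;y=d@EY;Z=P[...,2]
hsv=cv2.cvtColor(s['pixels'],cv2.COLOR_RGB2HSV);a=(hsv[...,0]>5)&(hsv[...,0]<20)&(hsv[...,1]>150)&(Z>.14)&(Z<.3)&(abs(x)<.15)&(abs(y)<.15)
q=np.c_[x[a],y[a]][(Z[a]<np.percentile(Z[a],1)+.05)]
r=least_squares(lambda c:np.hypot(q[:,0]-c[0],q[:,1]-c[1])-.026,[.04,-.065],loss='soft_l1',f_scale=.002);print('body centre crate',r.x.round(4),len(q),np.percentile(Z[a],[1,99]))
"
```

```text
TO {'x': -0.18, 'y': 0.08, 'z': 14.03, 'roll': -0.0} | t 21.2 pos [0.5661 0.1038 0.2173] yaw 97.1 F [-0.3 -0.8 -0.9] g 0.347 j [ 0.18  0.22  0.05  1.4  -0.    0.06]
body centre crate [ 0.0358 -0.0627] 63 [0.14734942 0.21956618]
```

>>> arm_command:
  motion:
    - {"x": -0.2,"y": 0,"z": 2,"roll": 0,"gripper": 0}
    - {"x": -0.2,"y": 0,"z": 5,"roll": 0,"gripper": 0}
    - {"x": -0.2,"y": 0,"z": 7,"roll": 0,"gripper": 0}
    - {"x": -0.2,"y": 0,"z": 8,"roll": 0,"gripper": 0}
    - {"x": -0.2,"y": 0,"z": 8.5,"roll": 0,"gripper": 0}
    - {"x": -0.2,"y": 0,"z": 9,"roll": 0,"gripper": 0}
    - {"x": -0.2,"y": 0,"z": 9.5,"roll": 0,"gripper": 0}
    - {"x": -0.2,"y": 0,"z": 10,"roll": 0,"gripper": 0}
    - {"x": -0.2,"y": 0,"z": 10.5,"roll": 0,"gripper": 0}

```text
time_s: 22.15
tool_pos: [0.5687, 0.105, 0.1134]
tcp_rot: [-0.063, 0.998, 0.0, 0.0]
ft_force: [0.2, -0.5, -1.9]
grip_width: 0.347
```

```bash
python3 -c "
from h import *
p=crate(.035,-.0653); go(p[0],p[1],.078,A)"
```

```text
TO {'x': 0.11, 'y': -0.01, 'z': 3.54, 'roll': 0.0} | t 22.15 pos [0.5687 0.105  0.1134] yaw 97.2 F [ 0.2 -0.5 -1.9] g 0.347 j [ 0.18  0.25 -0.15  1.17 -0.    0.06]
```

>>> arm_command:
  motion:
    - {"x": 0.1,"y": 0,"z": 1,"roll": 0,"gripper": 0}
    - {"x": 0.1,"y": 0,"z": 2,"roll": 0,"gripper": 0}
    - {"x": 0.1,"y": 0,"z": 2.7,"roll": 0,"gripper": 0}
    - {"x": 0.1,"y": 0,"z": 3.1,"roll": 0,"gripper": 0}
    - {"x": 0.1,"y": 0,"z": 3.4,"roll": 0,"gripper": 0}
    - {"x": 0.1,"y": 0,"z": 3.6,"roll": 0,"gripper": 0}
    - {"x": 0.1,"y": 0,"z": 3.6,"roll": 0,"gripper": 0}

```text
time_s: 22.85
tool_pos: [0.5679, 0.105, 0.0793]
tcp_rot: [-0.063, 0.998, 0.0, 0.001]
ft_force: [-3.9, 0.2, 9.6]
grip_width: 0.344
```

Floor contact at the same height as the first (0.079 m). I'll release and retreat.

>>> arm_command:
  motion:
    - {"x": 0.1,"y": 0,"z": 0,"roll": 0,"gripper": 0}
    - {"x": 0.1,"y": 0,"z": 0,"roll": 0,"gripper": 45}
    - {"x": 0.1,"y": 0,"z": 0,"roll": 0,"gripper": 55}
    - {"x": 0.1,"y": 0,"z": 0,"roll": 0,"gripper": 55}
    - {"x": 0.1,"y": 0,"z": 0,"roll": 0,"gripper": 55}
    - {"x": 0.1,"y": 0,"z": -2,"roll": 0,"gripper": 55}
    - {"x": 0.1,"y": 0,"z": -5,"roll": 0,"gripper": 55}
    - {"x": 0.1,"y": 0,"z": -9,"roll": 0,"gripper": 55}
    - {"x": 0.1,"y": 0,"z": -14,"roll": 0,"gripper": 55}
    - {"x": 0.1,"y": 0,"z": -17,"roll": 0,"gripper": 55}
    - {"x": 0.1,"y": -5,"z": -17,"roll": 0,"gripper": 55}
    - {"x": 0.1,"y": -10,"z": -17,"roll": 0,"gripper": 55}
    - {"x": 0.1,"y": -15,"z": -17,"roll": 0,"gripper": 55}
    - {"x": 0.1,"y": -20,"z": -17,"roll": 0,"gripper": 55}
    - {"x": 0.1,"y": -25,"z": -17,"roll": 0,"gripper": 55}
    - {"x": 0.1,"y": -30,"z": -17,"roll": 0,"gripper": 55}
    - {"x": 0.1,"y": -35,"z": -17,"roll": 0,"gripper": 55}
    - {"x": 0.1,"y": -35,"z": -17,"roll": 0,"gripper": 55}
    - {"x": 0.1,"y": -35,"z": -17,"roll": 0,"gripper": 55}
    - {"x": 0.1,"y": -35,"z": -17,"roll": 0,"gripper": 55}

```text
time_s: 24.85
tool_pos: [0.61, -0.242, 0.2471]
tcp_rot: [-0.063, 0.998, 0.0, -0.0]
ft_force: [-0.5, 0.3, 0.8]
grip_width: 0.55
```

```bash
python3 -c "
from h import *
go(0.5,0,.3)
for n in('top','side'):
    s,f=snap(n);P=cloud(s,f);Z=P[...,2];d=P[...,:2]-C; x=d@EX; y=d@EY
    for cx in(-.033,.033):
        for cy in(-.0653,0,.0653):
            m=(np.hypot(x-cx,y-cy)<.03)&(Z>.095)&(Z<.13); print(n,cx,cy,m.sum(),np.percentile(Z[m],[50,90]).round(4),x[m].mean().round(3),y[m].mean().round(3))
    cv2.imwrite(f'pics/{n}5.png',cv2.resize(s['pixels'][60:340,150:420,::-1],None,fx=2.1,fy=2.1))"
```

```text
TO {'x': 7.89, 'y': 25.39, 'z': -5.27} | t 24.85 pos [ 0.61   -0.242   0.2471] yaw 97.2 F [-0.5  0.3  0.8] g 0.55 j [-0.38  0.39  0.34  1.52  0.   -0.5 ]
top -0.033 -0.0653 85 [0.111  0.1145] -0.034 -0.064
top -0.033 0 88 [0.1113 0.1139] -0.033 0.0
top -0.033 0.0653 86 [0.1118 0.1141] -0.033 0.065
top 0.033 -0.0653 88 [0.1114 0.1144] 0.034 -0.063
top 0.033 0 92 [0.1111 0.1138] 0.032 0.0
top 0.033 0.0653 89 [0.1108 0.113 ] 0.033 0.065
side -0.033 -0.0653 97 [0.1077 0.1106] -0.037 -0.062
side -0.033 0 107 [0.1074 0.1106] -0.037 0.003
side -0.033 0.0653 118 [0.1079 0.1099] -0.037 0.068
side 0.033 -0.0653 99 [0.1069 0.1099] 0.031 -0.06
side 0.033 0 101 [0.1076 0.1099] 0.029 0.003
side 0.033 0.0653 106 [0.1073 0.1101] 0.029 0.067
```

View pics/side5.png

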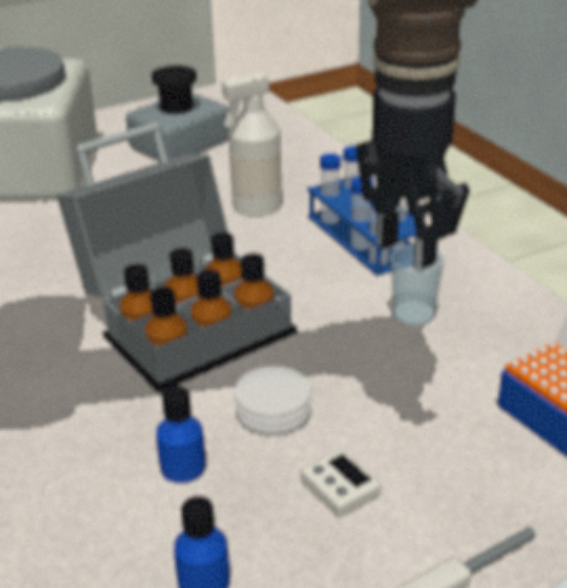

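All six cells are filled with caps level at 111 mm, the hood is open, the bystanders look undisturbed and the arm is clear. I'm handing in.

```bash
python3 -c "
from h import *
print(job.close_job())"
```

```text
the job is handed in; nothing more can be done
None
```

I swung the hood by its bar all the way to its stop at about 1.92 rad, let go there, and stood both amber bottles in the two empty cells. The job was handed in at about 25 s; no verdict is reported.

- **Hood:** it moved at about 0.4 rad/s, held throughout, and is still open in the last picture.
- **Bottles:** they went into the cells at crate (+33, +65) and (+33, -65) mm. Each was lowered until it touched the floor, with 21 N and 10 N on the wrist.
- **Last check:** all six caps sit level at about 111 mm in the top view, so both bottles are fully down. The gripper is clear of everything.
- **Bystanders:** the dishes, timer, spray and beaker look where they were in the final picture, as does the part of the pipette in view. I did not measure them again.
- **Disagreements:** the side camera put things about 3 to 4 mm off the top camera, including cap heights. The handle was about 2 mm off my estimate, and I corrected for that when swinging the hood and placing the bottles.

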